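# Step the bench charger down to its slow rate

### The job

The scooter's battery pack sits in the bench charger, which was left switched on at a faster charging rate. Push the charger's rocker switch off, then push the selector's tab round, step by step, until it points at the smallest of the six dots and rests in that click position, and then push the rocker on again. Never touch the selector while the charger is on; only push with the fingers, do not shift or lift the charger, and leave the things lying around where they are.

Things in the scene. Friction and masses are not known exactly. Their poses are not given: they have to be found in the camera images.
- charger: Bench battery charger, 270 mm deep (x), 230 mm wide (y), about 6 kg, loose on rubber feet. Origin: centre of its underside. Own x axis to its rear, y to its left, z up. In front a level control panel 75 mm above the bench (x -135 to +41 mm) with selector and, right of it, rocker switch; behind (x 42 to 129 mm) the dark battery pack in its dock, top 105 mm above the bench.
- selector_axis (a point): Vertical turning axis of the selector, at panel height, at charger (-55, +30, 75) mm. The selector is a black round skirt of 34 mm radius, top 10 mm above the panel (hub 15 mm high within 16 mm of the axis), carrying one protruding tab. Round it, 64 mm from the axis, six flat black dots of 5, 7.5, 10, 12.5, 15 and 18 mm diameter, 60 degrees apart, growing clockwise seen from above.
- tab_tip (a point): Top of the tab near its outer end, 50 mm from the axis, 30 mm above the panel; turns with the selector. The tab is an upright radial fin, 9 mm thick, from 6 mm behind the axis out to 54 mm, lower edge 4 mm and top 30 mm above the panel. Push sideways on a face (not its end, where it jams), a flat side of the fingers against it, about 42 mm from the axis, tips 12 to 20 mm above the panel.
- selector (a joint): Selector angle, rad, counter-clockwise seen from above, no end stops. 0 or 2 pi = tab points to the charger's front (-x), at the smallest dot. Six click positions pi/3 apart (0, pi/3, ..): a sprung ball pulls it to the nearest when let go; about 4 N at the tab moves it out. 2nd smallest dot at -pi/3, largest at +pi/3. Starts at one of the five larger dots; may be turned either way.
- low_dot (a point): Centre of the smallest dot, flat on the panel, 64 mm straight in front of (charger -x from) the selector's axis. Its axes are parallel to the charger's.
- rocker_mid (a point): Middle of the rocker's face, 8 mm above the panel, at charger (-55, -78, 83) mm; fixed, on the tilting axis. The black rocker is 28 mm wide (y), 53 mm long (x): a far and a near half, each 26 mm, meeting in a shallow V. The pressed half lies level, 8 mm above the panel; the other rises to 19 mm at its outer end. A grey bezel, 4 mm high, surrounds it.
- rocker (a joint): Tilt of the rocker, rad: +0.21 = on (far half, white bar, pressed level), -0.21 = off (near half, white ring, pressed level). It snaps over the middle and stays on either side; switching takes about 5 N straight down on the raised half, about 18 mm from the middle.
- spanner: steel combination spanner, 28x164x8 mm, lying beside the charger; origin: centre of its underside. Bystander, leave alone.
- screwdriver: screwdriver with a round plastic handle, 31x203x29 mm, lying on the other side of the charger; origin: centre of its underside. Bystander, leave alone.
- tape_roll: roll of black tape, 58 mm across, 19 mm high, lying on top of the battery pack; origin: centre of its underside. Bystander, leave alone.
- pliers: combination pliers, 53x175x13 mm, lying flat in front of the charger; origin: centre of the underside. Bystander, leave alone.
- plug: spark plug, 23x74x20 mm, lying in front of the charger; origin: centre of its underside. Bystander, leave alone.
- filter_can: standing oil filter, 70 mm across, 89 mm high, near the right edge of the bench; origin: centre of its underside. Bystander, leave alone.

How it is judged:
By the outcome, as a careful person would: the job done as asked, in the order asked, and still so for the second after the job is handed in, with the robot touching nothing.
It also fails if it takes over 61 s, if anything falls off the work surface, if the arm or the gripper's body presses on something with over 40 N, if the wrist force passes 120 N, or if a joint passes its speed limit or range.

### The arm

A 6-joint arm with a two-finger parallel gripper is mounted at the origin on the work surface; the furniture and walls round the work are solid. World frame = base frame: x ahead of the robot, y to its left, z up, the work surface at z = 0. Lengths are in m, angles in rad, forces in N, time in s.
With the tool pointing down it reaches from about 0.3 to 0.875 m from the base axis. Payload 6.4 kg.
Tool frame: the origin (TCP) lies midway between the tips of the shut fingers; the grasp point (between the pads) lies 19 mm behind it; z points along the fingers, y is the line along which they close (so a half turn about z gives the same grasp; the last joint's range is limited). The gripper opens to 88 mm and grips with 3 to 60 N. Pads are 18 mm wide; open, the fingers measure 123 mm over their backs; the gripper's body (75 mm by 187 mm) begins 45 mm behind the grasp point.
Start: joints at [-1.312, 0.181, 1.607, -0, 1.354, -0.206], TCP at [0.258, -0.514, 0.239] pointing down, gripper open.
Joint ranges: [-2.99, 2.99], [-0.89, 2.07], [0.3, 2.58], [-1.14, 4.28], [0, 2.63], [-3.12, 3.12]. Speed limits (rad/s): [2.57, 2.57, 3.01, 3.14, 3.14, 3.14].

### API

Orientations are given as a 3x3 rotation matrix whose columns are the frame's x, y, z axes.
In Python, from bench import manip gives the robot as it stands.
- The arm moves only by the shell command python3 -m creep 'ROWS' [OPENING] [FORCE]. ROWS is JSON, a list of rows, each an object of numbers: "dx", "dy", "dz": the shift along the tool's x, y, z in units of 0.4 m (1.0 is 0.4 m); "wx", "wy", "wz": the turn, a rotation vector about the tool's x, y, z in units of 120 degrees (1.0 is 120 degrees). In form: [{"dx": .., "dy": .., "dz": .., "wx": .., "wy": .., "wz": ..}, ...]. A call has 1 to 10 rows; each row is the pose to reach, as a shift and turn from the pose commanded when the call began, along the tool's axes at that moment; what a row does not reach only later rows make up. A row lasts 1/12 s, in which the tool goes at most 41.7 mm and 7.16 degrees, less where a joint would pass 70% of its speed; a pose out of reach is approached as far as the arm can. A call with a number of a shift or a turn outside -1 to 1 is refused whole. A call with a gripper value outside its range is refused whole. OPENING is the opening, from 0 (shut) to 1 (fully open), set as the call begins (- or left out, the last holds). The fingers move at their own pace and stop on an object; FORCE is the grip in N (left out, the last holds). Time passes only in rows, so rows that repeat a pose let the fingers close. It gives the time, the measured TCP pose, the force, the opening and the grip force at its end, in the units of the state.
- manip.get_state(): the state, without advancing time (a new reading comes with each control period).
- manip.get_image(name): name is "side" or "top"; returns (picture, depth): 420x560x3 uint8, red, green, blue; 420x560 float32, m along the optical axis (not along the pixel's ray), 0 where there is no reading.
- manip.camera_info(name): a dict with "mtx" (3x3 intrinsics, pixels), "cam_to_world" (4x4, takes a point from camera to world coordinates). Camera axes: x right, y down, z forward; pixel columns grow to the right and rows downward; lengths in m; the calibration is good to about 2 mm. A picture is of the moment at which its call begins. camera_info takes no time and is no camera call.
- manip.finish_job(): hands the job in; it is judged then, once.
The state is a dict: "time": time; "q": joint angles; "dq": joint speeds; "effort": joint torques, N m; "ee_pos": TCP position; "tcp_rot": TCP orientation; "force": force on the tool from outside, world axes, zero at the start; "moment": the same for the moment, N m; "gripper_width": finger opening in m; "grasp_force": force on a finger pad.
Only numpy, scipy, OpenCV 4.12 (cv2) and the standard library are available. Lean on these libraries where they do the work, as an engineer would, in place of code of your own. Each camera call takes 0.05 s, during which the arm holds its last target. There are 200 camera calls.

## Working session

There is one attempt and no reset: what is moved stays moved. The work goes in short steps, Python scripts to look and compute and a shell command to move; the robot and the scene stay as the last step left them, time stands still between calls to the robot, and variables do not carry over. Pictures are saved under pics/ and viewed, at most 10 in all, crops included, and the job is handed in when it is done.

```bash
mkdir -p pics; python3 - <<'E'
from bench import manip
import cv2,numpy as np
for n in("top","side"):
    p,d=manip.get_image(n); cv2.imwrite(f"pics/{n}0.png",p[:,:,::-1]); np.savez(f"{n}0.npz",p=p,d=d)
    c=manip.camera_info(n); print(n,c["mtx"].round(1).tolist(),c["cam_to_world"].round(3).tolist())
s=manip.get_state(); print(s["time"],s["ee_pos"],np.round(s["tcp_rot"],3).tolist(),s["gripper_width"])
E
```

```text
top [[432.7, 0.0, 280.1], [0.0, 432.7, 214.4], [0.0, 0.0, 1.0]] [[0.026, -0.993, 0.117, 0.391], [-0.999, -0.029, -0.023, -0.026], [0.026, -0.116, -0.993, 1.127], [0.0, 0.0, 0.0, 1.0]]
side [[474.3, 0.0, 276.3], [0.0, 474.3, 213.0], [0.0, 0.0, 1.0]] [[-0.384, 0.813, -0.437, 1.039], [0.923, 0.336, -0.186, 0.164], [-0.004, -0.475, -0.88, 1.154], [0.0, 0.0, 0.0, 1.0]]
0.1 [ 0.25762727 -0.51354277  0.23792016] [[0.894, 0.448, -0.0], [0.448, -0.894, 0.001], [0.0, -0.002, -1.0]] 0.0883610819502276
```

View pics/top0.png

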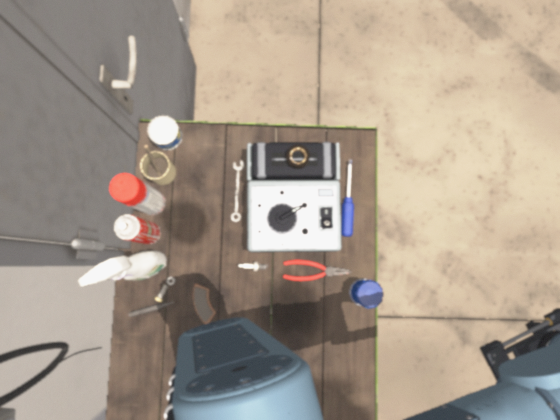

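View pics/side0.png

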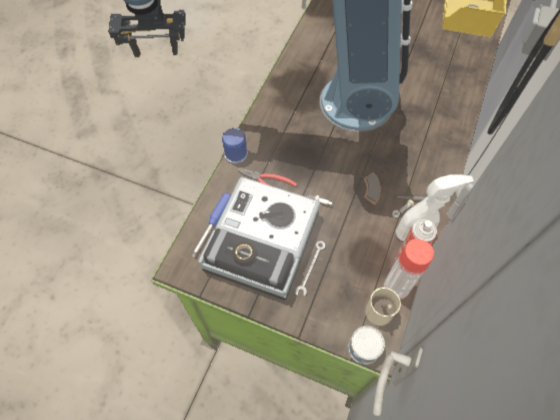

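The top view shows the charger panel at about (248–341, 180–250), the selector near (282, 217) with its tab towards (305, 206), and the rocker near (326, 217). The side view confirms this. Next I'll measure the panel.

```bash
cat >h.py <<'E'
import cv2,numpy as np
from bench import manip
def ray(n,uv,z):
    c=manip.camera_info(n);T=c["cam_to_world"];uv=np.atleast_2d(np.array(uv,float))
    d=np.c_[uv,np.ones(len(uv))]@np.linalg.inv(c["mtx"]).T@T[:3,:3].T;o=T[:3,3]
    return o+d*((z-o[2])/d[:,2])[:,None]
def proj(n,P):
    c=manip.camera_info(n);T=np.linalg.inv(c["cam_to_world"]);P=np.atleast_2d(P)
    q=(P@T[:3,:3].T+T[:3,3])@c["mtx"].T;return q[:,:2]/q[:,2:]
E
python3 - <<'E'
from h import *
out=[]
for n,box in(("top",(225,130,365,260)),("side",(190,165,330,300))):
    z=np.load(n+"0.npz");p=z["p"];x0,y0,x1,y1=box
    m=((p.min(2)>150)&(p.max(2).astype(int)-p.min(2)<30)).astype(np.uint8)
    k=np.zeros_like(m);k[y0:y1,x0:x1]=m[y0:y1,x0:x1]
    k=cv2.morphologyEx(k,cv2.MORPH_OPEN,np.ones((3,3)))
    c=max(cv2.findContours(k,cv2.RETR_EXTERNAL,cv2.CHAIN_APPROX_NONE)[0],key=cv2.contourArea)
    w=ray(n,c[:,0],.075)[:,:2]
    r=cv2.minAreaRect((w*1000).astype(np.float32));print(n,r,cv2.boxPoints(r).tolist())
    cr=cv2.resize(p[y0:y1,x0:x1],None,fx=4,fy=4,interpolation=cv2.INTER_CUBIC)[:,:,::-1].copy();out.append(cr[:520,:400] if 0 else cr)
h=max(o.shape[0] for o in out)
im=np.hstack([cv2.copyMakeBorder(o,0,h-o.shape[0],0,0,cv2.BORDER_CONSTANT) for o in out])
cv2.imwrite("pics/crop0.png",cv2.resize(im,(800,int(h*800/im.shape[1]))))
E
```

```text
top ((561.42919921875, -83.2693862915039), (268.41064453125, 227.71310424804688), 1.9902808666229248) [[423.3506164550781, 25.857532501220703], [431.2590637207031, -201.71820068359375], [699.5078125, -192.39630126953125], [691.599365234375, 35.17942810058594]]
side ((547.3343505859375, -78.42881774902344), (248.7000732421875, 281.3346862792969), 87.11980438232422) [[400.59637451171875, -195.55355834960938], [681.57568359375, -209.6899871826172], [694.0723266601562, 38.6959228515625], [413.093017578125, 52.83235168457031]]
```

View pics/crop0.png

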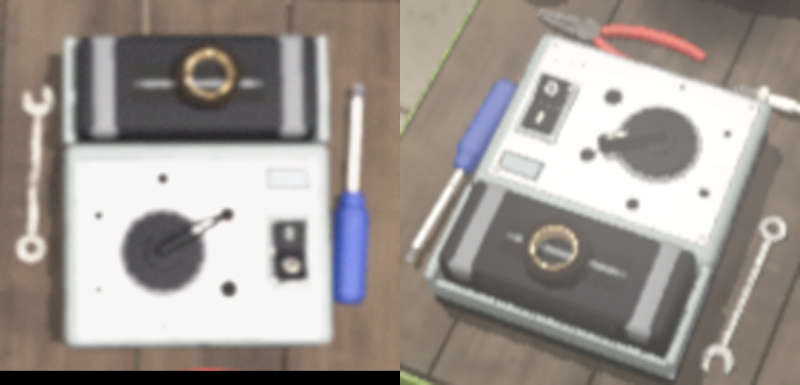

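The tab points at the second-largest dot, so the selector angle is about +2π/3. It needs two clockwise clicks. I'll fit the charger pose from the dots.

```bash
cat >fit.py <<'E'
from h import *
A=np.array([-.055,.03]);a=np.arange(6)*np.pi/3
D={k:A+.064*np.array([-np.cos(k),-np.sin(k)]) for k in a}
dots=np.array(list(D.values()))
def kabsch(S,W):
    s=S.mean(0);w=W.mean(0);U,_,V=np.linalg.svd((S-s).T@(W-w));R=V.T@np.diag([1,np.linalg.det(V.T@U.T)])@U.T
    return R,w-R@s
R=np.eye(2);t=np.array([.553,-.08])
allS=[];allW=[]
for n in("top","side"):
    p=np.load(n+"0.npz")["p"];g=cv2.cvtColor(p,cv2.COLOR_RGB2GRAY).astype(float)
    S=[];W=[]
    for rep in range(2):
        S=[];W=[]
        for i,d in enumerate(dots):
            if i in(2,) or(i==0 and n=="top" and 0): continue
            w=R@d+t;u=proj(n,[*w,.075])[0];r=5 if rep==0 else 4
            x,y=np.round(u).astype(int);pa=g[y-r:y+r+1,x-r:x+r+1];q=np.clip(np.median(pa)-15-pa,0,None)
            if q.sum()<15: continue
            Y,X=np.mgrid[-r:r+1,-r:r+1];c=[x+(q*X).sum()/q.sum(),y+(q*Y).sum()/q.sum()]
            S.append(d);W.append(ray(n,c,.075)[0,:2])
        S=np.array(S);W=np.array(W);R1,t1=kabsch(S,W)
        res=np.linalg.norm(S@R1.T+t1-W,axis=1)*1000
        R,t=R1,t1
    print(n,len(S),t.round(4),np.degrees(np.arctan2(R[1,0],R[0,0])).round(2),res.round(1))
    print(" axis",(R@A+t).round(4),"rocker",(R@[-.055,-.078]+t).round(4))
    # panel height from depth
    d=np.load(n+"0.npz")["d"];c=manip.camera_info(n);T=c["cam_to_world"]
    u=np.round(proj(n,[*(R@np.array([-.1,-.03])+t),.075])[0]).astype(int);z=np.median(d[u[1]-1:u[1]+2,u[0]-1:u[0]+2])
    print(" panel z",(T@np.r_[np.linalg.inv(c["mtx"])@[*u,1]*z,1])[:3].round(4))
    dk=None
E
python3 fit.py
```

```text
top 5 [ 0.5591 -0.0824] 1.26 [10.9  3.5  3.   2.2  2.4]
 axis [ 0.5035 -0.0536] rocker [ 0.5058 -0.1616]
 panel z [ 0.459  -0.1143  0.0739]
side 5 [ 0.5584 -0.0816] 1.58 [10.9  3.2  3.   2.3  2.4]
 axis [ 0.5026 -0.0531] rocker [ 0.5056 -0.1611]
 panel z [ 0.4589 -0.1144  0.0749]
```

```bash
sed -i 's/if i in(2,).*: continue/if i in(0,2): continue/' fit.py; python3 fit.py
```

```text
top 4 [ 0.5624 -0.0818] 1.99 [0.1 0.  0.  0.1]
 axis [ 0.5064 -0.0537] rocker [ 0.5102 -0.1617]
 panel z [ 0.4639 -0.1141  0.0746]
side 4 [ 0.5615 -0.081 ] 2.04 [0.1 0.1 0.1 0.1]
 axis [ 0.5055 -0.053 ] rocker [ 0.5093 -0.1609]
 panel z [ 0.4623 -0.1158  0.0741]
```

```bash
cat >>h.py <<'E'
from scipy.spatial.transform import Rotation as Ro
t0=np.array([.562,-.0814]);yaw0=2.02
def w(cx,cy): 
    c,s=np.cos(np.radians(yaw0)),np.sin(np.radians(yaw0));return t0+[c*cx-s*cy,s*cx+c*cy]
def row(cx,cy,z,yaw):
    "charger x,y (m), tip height over panel (m), tool-x yaw in charger frame (deg)"
    s=manip.get_state();R=np.array(s["tcp_rot"]);a=np.radians(yaw+yaw0)
    G=np.array([[np.cos(a),np.sin(a),0],[np.sin(a),-np.cos(a),0],[0,0,-1]])
    d=R.T@(np.r_[w(cx,cy),z+.0745]-s["ee_pos"])/.4;v=Ro.from_matrix(R.T@G).as_rotvec()/np.radians(120)
    print({k:round(float(x),4) for k,x in zip(("dx","dy","dz","wx","wy","wz"),[*d,*v])})
def tan(s,off,z=.016,r=.042):
    "finger centre for tab angle s (deg), off from the tab's mid plane on its ccw side; tool x inwards"
    a=np.radians(s);R_=np.array([-np.cos(a),-np.sin(a)]);T=np.array([np.sin(a),-np.cos(a)])
    p=np.array([-.055,.03])+r*R_+off*T; row(p[0],p[1],z,s)
E
python3 -c "
from h import *
row(-.073,-.078,.06,0)"
```

```text
{'dx': 0.9173, 'dy': -0.523, 'dz': 0.2596, 'wx': -0.0007, 'wy': 0.0, 'wz': 0.2051}
```

```bash
python3 -m creep '[{"dx":0.9173,"dy":-0.523,"dz":0.1,"wz":0.205},{"dx":0.9173,"dy":-0.523,"dz":0.1,"wz":0.205},{"dx":0.9173,"dy":-0.523,"dz":0.1,"wz":0.205},{"dx":0.9173,"dy":-0.523,"dz":0.1,"wz":0.205},{"dx":0.9173,"dy":-0.523,"dz":0.1,"wz":0.205},{"dx":0.9173,"dy":-0.523,"dz":0.1,"wz":0.205},{"dx":0.9173,"dy":-0.523,"dz":0.1,"wz":0.205},{"dx":0.9173,"dy":-0.523,"dz":0.1,"wz":0.205},{"dx":0.9173,"dy":-0.523,"dz":0.1,"wz":0.205},{"dx":0.9173,"dy":-0.523,"dz":0.1,"wz":0.205}]' 0 10; python3 -c "
from h import *
row(-.073,-.078,.035,0)"
```

```text
{'dx': 0.9173, 'dy': -0.5229, 'dz': 0.3221, 'wx': -0.0007, 'wy': 0.0, 'wz': 0.2051}invalid input
```

```bash
python3 -m creep '[{"dx":0.917,"dy":-0.523,"dz":0.1,"wx":0,"wy":0,"wz":0.205},{"dx":0.917,"dy":-0.523,"dz":0.1,"wx":0,"wy":0,"wz":0.205},{"dx":0.917,"dy":-0.523,"dz":0.1,"wx":0,"wy":0,"wz":0.205},{"dx":0.917,"dy":-0.523,"dz":0.1,"wx":0,"wy":0,"wz":0.205},{"dx":0.917,"dy":-0.523,"dz":0.1,"wx":0,"wy":0,"wz":0.205},{"dx":0.917,"dy":-0.523,"dz":0.1,"wx":0,"wy":0,"wz":0.205},{"dx":0.917,"dy":-0.523,"dz":0.1,"wx":0,"wy":0,"wz":0.205},{"dx":0.917,"dy":-0.523,"dz":0.1,"wx":0,"wy":0,"wz":0.205},{"dx":0.917,"dy":-0.523,"dz":0.1,"wx":0,"wy":0,"wz":0.205},{"dx":0.917,"dy":-0.523,"dz":0.1,"wx":0,"wy":0,"wz":0.205}]' 0 10; python3 -c "
from h import *
row(-.073,-.078,.035,0)"
```

```text
time: 0.93
ee_pos: [0.4867, -0.1691, 0.1993]
tcp_rot: [[0.999, 0.035, -0.0], [0.035, -0.999, 0.0], [-0.0, -0.0, -1.0]]
force: [1.7, -1.4, 0.9]
gripper_width: 0.0235
grasp_force: 0.0
{'dx': 0.0133, 'dy': -0.0174, 'dz': 0.2246, 'wx': -0.0001, 'wy': 0.0001, 'wz': 0.0}
```

```bash
python3 -m creep '[{"dx":0,"dy":0,"dz":0,"wx":0,"wy":0,"wz":0},{"dx":0,"dy":0,"dz":0,"wx":0,"wy":0,"wz":0},{"dx":0,"dy":0,"dz":0,"wx":0,"wy":0,"wz":0},{"dx":0,"dy":0,"dz":0,"wx":0,"wy":0,"wz":0}]' 0 10; python3 -c "
from h import *
row(-.073,-.078,.035,0)"
```

```text
time: 1.27
ee_pos: [0.4856, -0.1722, 0.1996]
tcp_rot: [[0.999, 0.034, -0.0], [0.034, -0.999, -0.0], [-0.0, 0.0, -1.0]]
force: [0.3, -1.0, 0.3]
gripper_width: 0.0005
grasp_force: 0.0
{'dx': 0.0163, 'dy': -0.0252, 'dz': 0.2254, 'wx': 0.0001, 'wy': 0.0002, 'wz': -0.0005}
```

```bash
python3 -m creep '[{"dx":0.016,"dy":-0.025,"dz":0.08,"wx":0,"wy":0,"wz":0},{"dx":0.016,"dy":-0.025,"dz":0.16,"wx":0,"wy":0,"wz":0},{"dx":0.016,"dy":-0.025,"dz":0.225,"wx":0,"wy":0,"wz":0},{"dx":0.016,"dy":-0.025,"dz":0.225,"wx":0,"wy":0,"wz":0},{"dx":0.016,"dy":-0.025,"dz":0.225,"wx":0,"wy":0,"wz":0},{"dx":0.016,"dy":-0.025,"dz":0.225,"wx":0,"wy":0,"wz":0},{"dx":0.016,"dy":-0.025,"dz":0.225,"wx":0,"wy":0,"wz":0}]' 0 10; python3 -c "
from h import *
row(-.073,-.078,.011,0)"
```

```text
time: 1.85
ee_pos: [0.4934, -0.1625, 0.1119]
tcp_rot: [[0.999, 0.034, 0.003], [0.034, -0.999, -0.002], [0.003, 0.002, -1.0]]
force: [-1.1, -0.2, -0.6]
gripper_width: 0.0007
grasp_force: 0.0
{'dx': -0.0042, 'dy': -0.0016, 'dz': 0.066, 'wx': 0.001, 'wy': -0.0015, 'wz': -0.0005}
```

```bash
python3 -m creep '[{"dx":-0.003,"dy":0,"dz":0.01,"wx":0,"wy":0,"wz":0},{"dx":-0.003,"dy":0,"dz":0.02,"wx":0,"wy":0,"wz":0},{"dx":-0.003,"dy":0,"dz":0.03,"wx":0,"wy":0,"wz":0},{"dx":-0.003,"dy":0,"dz":0.038,"wx":0,"wy":0,"wz":0},{"dx":-0.003,"dy":0,"dz":0.045,"wx":0,"wy":0,"wz":0},{"dx":-0.003,"dy":0,"dz":0.051,"wx":0,"wy":0,"wz":0},{"dx":-0.003,"dy":0,"dz":0.056,"wx":0,"wy":0,"wz":0},{"dx":-0.003,"dy":0,"dz":0.06,"wx":0,"wy":0,"wz":0},{"dx":-0.003,"dy":0,"dz":0.06,"wx":0,"wy":0,"wz":0},{"dx":-0.003,"dy":0,"dz":0.06,"wx":0,"wy":0,"wz":0}]' 0 10
```

```text
time: 2.68
ee_pos: [0.4911, -0.1608, 0.0854]
tcp_rot: [[0.999, 0.035, -0.0], [0.035, -0.999, 0.0], [0.0, -0.0, -1.0]]
force: [-0.4, 0.4, 0.2]
gripper_width: 0.0006
grasp_force: 0.0
```

```bash
python3 -m creep '[{"dx":0,"dy":0,"dz":-0.05,"wx":0,"wy":0,"wz":0},{"dx":0,"dy":0,"dz":-0.15,"wx":0,"wy":0,"wz":0},{"dx":0,"dy":0,"dz":-0.25,"wx":0,"wy":0,"wz":0},{"dx":-0.1,"dy":0,"dz":-0.25,"wx":0,"wy":0,"wz":0},{"dx":-0.2,"dy":0,"dz":-0.25,"wx":0,"wy":0,"wz":0},{"dx":-0.2,"dy":0,"dz":-0.25,"wx":0,"wy":0,"wz":0},{"dx":-0.2,"dy":0,"dz":-0.25,"wx":0,"wy":0,"wz":0},{"dx":-0.2,"dy":0,"dz":-0.25,"wx":0,"wy":0,"wz":0}]' 0 10; cat >look.py <<'E'
import sys;from h import *
out=[]
for n,(x0,y0,x1,y1) in(("top",(235,130,360,260)),("side",(200,165,325,295))):
    p,_=manip.get_image(n);np.savez(f"{n}0.npz",p=p,d=_);out.append(cv2.resize(p[y0:y1,x0:x1],None,fx=3.2,fy=3.2,interpolation=cv2.INTER_CUBIC)[:,:,::-1])
cv2.imwrite(sys.argv[1],np.hstack(out))
E
python3 look.py pics/b.png
```

```text
time: 3.35
ee_pos: [0.4118, -0.1643, 0.1863]
tcp_rot: [[0.999, 0.035, 0.002], [0.035, -0.999, -0.001], [0.002, 0.001, -1.0]]
force: [0.4, 0.4, -0.2]
gripper_width: 0.0007
grasp_force: 0.0
```

View pics/b.png

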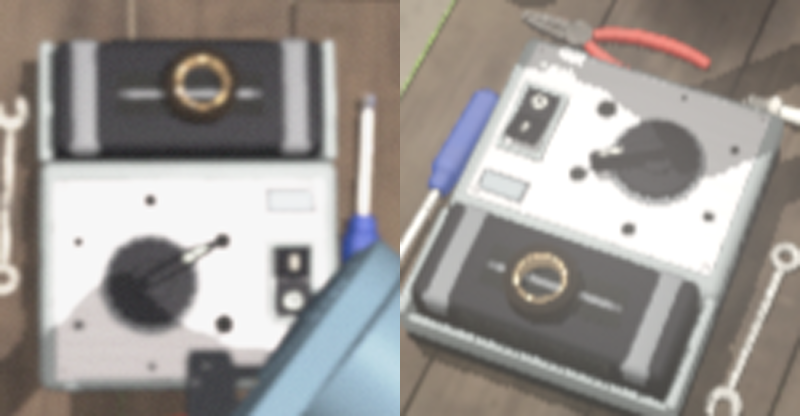

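The rocker is visible in the side view, with the ring at (540, 100) and the bar at (527, 127). The selector hasn't moved. I'll check the tilt with the depth readings.

```bash
cat >tilt.py <<'E'
from h import *
for n in("top","side"):
    d=np.load(n+"0.npz")["d"];c=manip.camera_info(n);T=c["cam_to_world"]
    V,U=np.mgrid[:420,:560];P=(np.stack([U,V,np.ones_like(U)],-1)@np.linalg.inv(c["mtx"]).T)*d[...,None]
    P=P@T[:3,:3].T+T[:3,3];a=np.radians(yaw0);q=(P[...,:2]-t0)@np.array([[np.cos(a),-np.sin(a)],[np.sin(a),np.cos(a)]])
    for k,lo,hi in(("near",-.026,-.012),("far",.012,.026)):
        m=(abs(q[...,1]+.078)<.009)&(q[...,0]+.055>lo)&(q[...,0]+.055<hi)&(P[...,2]<.11);print(n,k,m.sum(),np.median(P[m,2])-.0745)
    m=(P[...,2]>.0945)&(P[...,2]<.115)&(np.hypot(q[...,0]+.055,q[...,1]-.03)<.056)&(np.hypot(q[...,0]+.055,q[...,1]-.03)>.02)
    v=(q[m]-[-.055,.03]).mean(0) if m.any() else [1,0];print(n,"tab deg",m.sum(),np.degrees(np.arctan2(-v[1],-v[0])))
E
python3 tilt.py; python3 - <<'E'
from h import *
tan(145,.034,.06);tan(145,.034);
E
```

```text
top near 39 0.008619993619665381
top far 45 0.017013934848105774
top tab deg 58 118.58703050388316
side near 27 0.008435814429910163
side far 41 0.016616907598610023
side tab deg 56 125.34530965642797
{'dx': 0.3788, 'dy': -0.2781, 'dz': 0.1292, 'wx': 0.0008, 'wy': 0.0002, 'wz': -1.2081}
{'dx': 0.3786, 'dy': -0.2782, 'dz': 0.2392, 'wx': 0.0008, 'wy': 0.0002, 'wz': -1.2081}
```

Both halves read as off: near is level and far is raised. The tab is at about 120°. Now to the selector.

```bash
python3 -c "
from h import *
tan(120,.036,.06)"
python3 -m creep '[{"dx":0,"dy":0,"dz":0,"wx":0,"wy":0,"wz":-0.9},{"dx":0,"dy":0,"dz":0,"wx":0,"wy":0,"wz":-0.9},{"dx":0,"dy":0,"dz":0,"wx":0,"wy":0,"wz":-0.9},{"dx":0,"dy":0,"dz":0,"wx":0,"wy":0,"wz":-0.9},{"dx":0,"dy":0,"dz":0,"wx":0,"wy":0,"wz":-0.9},{"dx":0,"dy":0,"dz":0,"wx":0,"wy":0,"wz":-0.9},{"dx":0.1,"dy":-0.1,"dz":0,"wx":0,"wy":0,"wz":-0.9},{"dx":0.2,"dy":-0.2,"dz":0,"wx":0,"wy":0,"wz":-0.9},{"dx":0.3,"dy":-0.24,"dz":0,"wx":0,"wy":0,"wz":-0.9},{"dx":0.4,"dy":-0.24,"dz":0,"wx":0,"wy":0,"wz":-0.9}]' 0 10
python3 -m creep '[{"dx":0,"dy":0,"dz":0,"wx":0,"wy":0,"wz":-0.3},{"dx":0,"dy":0,"dz":0,"wx":0,"wy":0,"wz":-0.3},{"dx":0,"dy":0,"dz":0,"wx":0,"wy":0,"wz":-0.3},{"dx":0,"dy":0,"dz":0,"wx":0,"wy":0,"wz":-0.3},{"dx":0,"dy":0,"dz":0,"wx":0,"wy":0,"wz":-0.3},{"dx":0,"dy":0,"dz":0,"wx":0,"wy":0,"wz":-0.3},{"dx":0,"dy":0,"dz":0,"wx":0,"wy":0,"wz":-0.3},{"dx":0,"dy":0,"dz":0,"wx":0,"wy":0,"wz":-0.3}]' 0 10;python3 -c "
from h import *
tan(120,.036,.06)"
```

```text
{'dx': 0.3744, 'dy': -0.2228, 'dz': 0.1293, 'wx': 0.0007, 'wy': -0.0, 'wz': -0.9998}
time: 4.28
ee_pos: [0.5445, -0.0659, 0.1853]
tcp_rot: [[0.274, 0.962, -0.001], [0.962, -0.274, 0.001], [0.001, -0.001, -1.0]]
force: [-0.4, -0.4, 0.0]
gripper_width: 0.0003
grasp_force: 0.0
time: 4.95
ee_pos: [0.5433, -0.0688, 0.1854]
tcp_rot: [[-0.333, 0.943, -0.0], [0.943, 0.333, 0.0], [0.0, -0.0, -1.0]]
force: [0.1, 0.3, -0.4]
gripper_width: 0.0004
grasp_force: 0.0
{'dx': -0.0155, 'dy': 0.0355, 'dz': 0.1272, 'wx': -0.0001, 'wy': -0.0001, 'wz': -0.1046}
```

```bash
python3 -m creep '[{"dx":-0.015,"dy":0.036,"dz":0,"wx":0,"wy":0,"wz":-0.105},{"dx":-0.015,"dy":0.036,"dz":0,"wx":0,"wy":0,"wz":-0.105},{"dx":-0.015,"dy":0.036,"dz":0.06,"wx":0,"wy":0,"wz":-0.105},{"dx":-0.015,"dy":0.036,"dz":0.12,"wx":0,"wy":0,"wz":-0.105},{"dx":-0.015,"dy":0.036,"dz":0.17,"wx":0,"wy":0,"wz":-0.105},{"dx":-0.015,"dy":0.036,"dz":0.21,"wx":0,"wy":0,"wz":-0.105},{"dx":-0.015,"dy":0.036,"dz":0.237,"wx":0,"wy":0,"wz":-0.105},{"dx":-0.015,"dy":0.036,"dz":0.237,"wx":0,"wy":0,"wz":-0.105},{"dx":-0.015,"dy":0.036,"dz":0.237,"wx":0,"wy":0,"wz":-0.105},{"dx":-0.015,"dy":0.036,"dz":0.237,"wx":0,"wy":0,"wz":-0.105}]' 0 10;python3 -c "
from h import *
tan(120,.036)
for s in range(116,60,-6): tan(s,.022)"
```

```text
time: 5.78
ee_pos: [0.5593, -0.07, 0.092]
tcp_rot: [[-0.533, 0.846, 0.002], [0.846, 0.533, -0.001], [-0.001, 0.001, -1.0]]
force: [-0.1, -0.1, 0.5]
gripper_width: 0.0008
grasp_force: 0.0
{'dx': 0.0011, 'dy': -0.001, 'dz': 0.0037, 'wx': 0.0005, 'wy': 0.0006, 'wz': 0.0016}
{'dx': -0.0024, 'dy': -0.0435, 'dz': 0.0036, 'wx': 0.0006, 'wy': 0.0006, 'wz': 0.0349}
{'dx': -0.0067, 'dy': -0.0551, 'dz': 0.0036, 'wx': 0.0006, 'wy': 0.0006, 'wz': 0.0849}
{'dx': -0.0098, 'dy': -0.0671, 'dz': 0.0036, 'wx': 0.0006, 'wy': 0.0006, 'wz': 0.1349}
{'dx': -0.0116, 'dy': -0.0794, 'dz': 0.0036, 'wx': 0.0006, 'wy': 0.0005, 'wz': 0.1849}
{'dx': -0.0121, 'dy': -0.0918, 'dz': 0.0036, 'wx': 0.0007, 'wy': 0.0005, 'wz': 0.2349}
{'dx': -0.0114, 'dy': -0.1041, 'dz': 0.0036, 'wx': 0.0007, 'wy': 0.0005, 'wz': 0.2849}
{'dx': -0.0093, 'dy': -0.1164, 'dz': 0.0036, 'wx': 0.0007, 'wy': 0.0004, 'wz': 0.3349}
{'dx': -0.006, 'dy': -0.1283, 'dz': 0.0035, 'wx': 0.0008, 'wy': 0.0004, 'wz': 0.3849}
{'dx': -0.0014, 'dy': -0.1399, 'dz': 0.0035, 'wx': 0.0008, 'wy': 0.0004, 'wz': 0.4349}
{'dx': 0.0043, 'dy': -0.1509, 'dz': 0.0035, 'wx': 0.0008, 'wy': 0.0003, 'wz': 0.4849}
```

```bash
python3 -m creep '[{"dx":-0.001,"dy":-0.015,"dz":0,"wx":0,"wy":0,"wz":0.01},{"dx":-0.001,"dy":-0.03,"dz":0,"wx":0,"wy":0,"wz":0.02},{"dx":-0.002,"dy":-0.043,"dz":0,"wx":0,"wy":0,"wz":0.035},{"dx":-0.005,"dy":-0.049,"dz":0,"wx":0,"wy":0,"wz":0.06},{"dx":-0.007,"dy":-0.055,"dz":0,"wx":0,"wy":0,"wz":0.085},{"dx":-0.0085,"dy":-0.061,"dz":0,"wx":0,"wy":0,"wz":0.11},{"dx":-0.01,"dy":-0.067,"dz":0,"wx":0,"wy":0,"wz":0.135},{"dx":-0.011,"dy":-0.073,"dz":0,"wx":0,"wy":0,"wz":0.16},{"dx":-0.0115,"dy":-0.079,"dz":0,"wx":0,"wy":0,"wz":0.185},{"dx":-0.012,"dy":-0.086,"dz":0,"wx":0,"wy":0,"wz":0.21}]' 0 10;python3 -c "
from h import *
for s in range(92,60,-4): tan(s,.022)"
```

```text
time: 6.62
ee_pos: [0.5323, -0.0923, 0.0916]
tcp_rot: [[-0.118, 0.993, 0.002], [0.993, 0.118, 0.0], [-0.0, 0.002, -1.0]]
force: [1.2, 2.8, 0.6]
gripper_width: 0.0003
grasp_force: 1.0
{'dx': -0.003, 'dy': -0.0038, 'dz': 0.0028, 'wx': 0.001, 'wy': 0.0, 'wz': 0.0229}
{'dx': -0.0062, 'dy': -0.0115, 'dz': 0.0028, 'wx': 0.001, 'wy': -0.0, 'wz': 0.0562}
{'dx': -0.0089, 'dy': -0.0193, 'dz': 0.0028, 'wx': 0.001, 'wy': -0.0, 'wz': 0.0896}
{'dx': -0.011, 'dy': -0.0273, 'dz': 0.0028, 'wx': 0.001, 'wy': -0.0001, 'wz': 0.1229}
{'dx': -0.0126, 'dy': -0.0354, 'dz': 0.0027, 'wx': 0.001, 'wy': -0.0001, 'wz': 0.1562}
{'dx': -0.0136, 'dy': -0.0436, 'dz': 0.0027, 'wx': 0.001, 'wy': -0.0001, 'wz': 0.1896}
{'dx': -0.014, 'dy': -0.0519, 'dz': 0.0027, 'wx': 0.001, 'wy': -0.0002, 'wz': 0.2229}
{'dx': -0.0138, 'dy': -0.0602, 'dz': 0.0027, 'wx': 0.001, 'wy': -0.0002, 'wz': 0.2562}
```

```bash
python3 -m creep '[{"dx":-0.003,"dy":-0.005,"dz":0,"wx":0,"wy":0,"wz":0.023},{"dx":-0.005,"dy":-0.01,"dz":0,"wx":0,"wy":0,"wz":0.048},{"dx":-0.007,"dy":-0.016,"dz":0,"wx":0,"wy":0,"wz":0.073},{"dx":-0.009,"dy":-0.022,"dz":0,"wx":0,"wy":0,"wz":0.098},{"dx":-0.011,"dy":-0.028,"dz":0,"wx":0,"wy":0,"wz":0.123},{"dx":-0.012,"dy":-0.034,"dz":0,"wx":0,"wy":0,"wz":0.148},{"dx":-0.013,"dy":-0.04,"dz":0,"wx":0,"wy":0,"wz":0.173},{"dx":-0.014,"dy":-0.046,"dz":0,"wx":0,"wy":0,"wz":0.198},{"dx":-0.014,"dy":-0.052,"dz":0,"wx":0,"wy":0,"wz":0.223},{"dx":-0.014,"dy":-0.052,"dz":0,"wx":0,"wy":0,"wz":0.223}]' 0 10;python3 look.py pics/c.png; python3 tilt.py; python3 -c "
from h import *
for s in range(66,28,-4): tan(s,.022)"
```

```text
time: 7.45
ee_pos: [0.5114, -0.1007, 0.0913]
tcp_rot: [[0.341, 0.94, 0.0], [0.94, -0.341, -0.0], [-0.0, 0.0, -1.0]]
force: [-0.7, -0.1, 0.4]
gripper_width: 0.0007
grasp_force: 0.0
top near 6 0.008384272044905453
top far 0 nan
top tab deg 0 180.0
side near 0 nan
side far 0 nan
side tab deg 41 91.05450639174065
{'dx': -0.0009, 'dy': -0.0028, 'dz': 0.0019, 'wx': 0.0003, 'wy': 0.0, 'wz': 0.019}
{'dx': -0.0042, 'dy': -0.0104, 'dz': 0.0019, 'wx': 0.0003, 'wy': 0.0, 'wz': 0.0523}
{'dx': -0.0069, 'dy': -0.0182, 'dz': 0.0019, 'wx': 0.0003, 'wy': -0.0, 'wz': 0.0857}
{'dx': -0.0091, 'dy': -0.0262, 'dz': 0.0019, 'wx': 0.0003, 'wy': -0.0, 'wz': 0.119}
{'dx': -0.0107, 'dy': -0.0343, 'dz': 0.0019, 'wx': 0.0003, 'wy': -0.0, 'wz': 0.1523}
{'dx': -0.0118, 'dy': -0.0425, 'dz': 0.0019, 'wx': 0.0003, 'wy': -0.0, 'wz': 0.1857}
{'dx': -0.0123, 'dy': -0.0508, 'dz': 0.0019, 'wx': 0.0003, 'wy': -0.0, 'wz': 0.219}
{'dx': -0.0122, 'dy': -0.0591, 'dz': 0.0019, 'wx': 0.0003, 'wy': -0.0001, 'wz': 0.2523}
{'dx': -0.0115, 'dy': -0.0673, 'dz': 0.0019, 'wx': 0.0003, 'wy': -0.0001, 'wz': 0.2857}
{'dx': -0.0103, 'dy': -0.0755, 'dz': 0.0019, 'wx': 0.0003, 'wy': -0.0001, 'wz': 0.319}
  return _methods._mean(a, axis=axis, dtype=dtype,
  ret = ret.dtype.type(ret / rcount)
```

View pics/c.png

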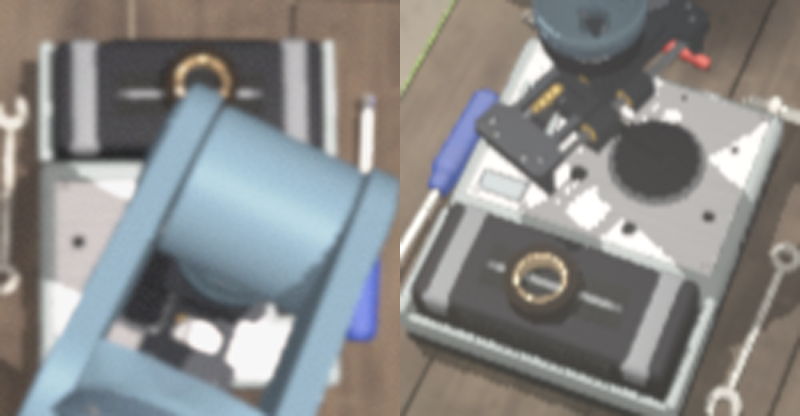

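The gripper hides the tab. The force dropped to zero at about 68°, so it has snapped to 60°. I'll push through the second step.

```bash
python3 -m creep '[{"dx":-0.002,"dy":-0.006,"dz":0,"wx":0,"wy":0,"wz":0.03},{"dx":-0.004,"dy":-0.011,"dz":0,"wx":0,"wy":0,"wz":0.055},{"dx":-0.006,"dy":-0.017,"dz":0,"wx":0,"wy":0,"wz":0.08},{"dx":-0.008,"dy":-0.023,"dz":0,"wx":0,"wy":0,"wz":0.105},{"dx":-0.0095,"dy":-0.029,"dz":0,"wx":0,"wy":0,"wz":0.13},{"dx":-0.0107,"dy":-0.035,"dz":0,"wx":0,"wy":0,"wz":0.155},{"dx":-0.0115,"dy":-0.041,"dz":0,"wx":0,"wy":0,"wz":0.18},{"dx":-0.012,"dy":-0.047,"dz":0,"wx":0,"wy":0,"wz":0.205},{"dx":-0.0122,"dy":-0.053,"dz":0,"wx":0,"wy":0,"wz":0.23},{"dx":-0.012,"dy":-0.059,"dz":0,"wx":0,"wy":0,"wz":0.252}]' 0 10; python3 -c "
from h import *
for s in range(40,0,-4): tan(s,.022)"
```

```text
time: 8.38
ee_pos: [0.4892, -0.0979, 0.0916]
tcp_rot: [[0.767, 0.642, 0.003], [0.642, -0.767, -0.002], [0.001, 0.003, -1.0]]
force: [2.3, -2.0, 0.3]
gripper_width: 0.0003
grasp_force: 1.4
{'dx': 0.0007, 'dy': 0.0004, 'dz': 0.0028, 'wx': 0.0015, 'wy': -0.0004, 'wz': -0.0173}
{'dx': -0.0032, 'dy': -0.0069, 'dz': 0.0028, 'wx': 0.0015, 'wy': -0.0004, 'wz': 0.0161}
{'dx': -0.0065, 'dy': -0.0145, 'dz': 0.0027, 'wx': 0.0015, 'wy': -0.0005, 'wz': 0.0494}
{'dx': -0.0093, 'dy': -0.0223, 'dz': 0.0027, 'wx': 0.0015, 'wy': -0.0005, 'wz': 0.0827}
{'dx': -0.0115, 'dy': -0.0302, 'dz': 0.0027, 'wx': 0.0015, 'wy': -0.0006, 'wz': 0.1161}
{'dx': -0.0132, 'dy': -0.0383, 'dz': 0.0026, 'wx': 0.0015, 'wy': -0.0007, 'wz': 0.1494}
{'dx': -0.0143, 'dy': -0.0465, 'dz': 0.0026, 'wx': 0.0014, 'wy': -0.0007, 'wz': 0.1827}
{'dx': -0.0149, 'dy': -0.0548, 'dz': 0.0026, 'wx': 0.0014, 'wy': -0.0008, 'wz': 0.2161}
{'dx': -0.0148, 'dy': -0.063, 'dz': 0.0026, 'wx': 0.0014, 'wy': -0.0008, 'wz': 0.2494}
{'dx': -0.0142, 'dy': -0.0713, 'dz': 0.0025, 'wx': 0.0014, 'wy': -0.0009, 'wz': 0.2827}
```

```bash
python3 -m creep '[{"dx":-0.003,"dy":-0.007,"dz":0,"wx":0,"wy":0,"wz":0.02},{"dx":-0.006,"dy":-0.0135,"dz":0,"wx":0,"wy":0,"wz":0.045},{"dx":-0.009,"dy":-0.02,"dz":0,"wx":0,"wy":0,"wz":0.07},{"dx":-0.01,"dy":-0.025,"dz":0,"wx":0,"wy":0,"wz":0.095},{"dx":-0.0115,"dy":-0.03,"dz":0,"wx":0,"wy":0,"wz":0.117},{"dx":-0.013,"dy":-0.036,"dz":0,"wx":0,"wy":0,"wz":0.14},{"dx":-0.014,"dy":-0.043,"dz":0,"wx":0,"wy":0,"wz":0.168},{"dx":-0.0148,"dy":-0.05,"dz":0,"wx":0,"wy":0,"wz":0.195},{"dx":-0.015,"dy":-0.056,"dz":0,"wx":0,"wy":0,"wz":0.22},{"dx":-0.015,"dy":-0.056,"dz":0,"wx":0,"wy":0,"wz":0.22}]' 0 10; python3 -c "
from h import *
for s in range(12,0,-4): tan(s,.022)
tan(8,.045,.016)
row(-.037,-.078,.11,0)"
```

```text
time: 9.22
ee_pos: [0.469, -0.0834, 0.091]
tcp_rot: [[0.972, 0.235, 0.0], [0.235, -0.972, -0.0], [0.0, 0.0, -1.0]]
force: [0.3, 0.6, 0.2]
gripper_width: 0.0007
grasp_force: 0.0
{'dx': 0.0031, 'dy': 0.0044, 'dz': 0.0013, 'wx': 0.0, 'wy': -0.0001, 'wz': -0.0036}
{'dx': -0.0006, 'dy': -0.003, 'dz': 0.0013, 'wx': 0.0, 'wy': -0.0001, 'wz': 0.0298}
{'dx': -0.0037, 'dy': -0.0106, 'dz': 0.0013, 'wx': 0.0, 'wy': -0.0001, 'wz': 0.0631}
{'dx': -0.0042, 'dy': 0.0544, 'dz': 0.0013, 'wx': 0.0, 'wy': -0.0001, 'wz': 0.0298}
{'dx': 0.0976, 'dy': 0.2222, 'dz': -0.2336, 'wx': 0.0, 'wy': -0.0001, 'wz': 0.0964}
```

Zero force again, so it snapped. Back off, lift, and look.

```bash
python3 -m creep '[{"dx":0,"dy":0.03,"dz":0,"wx":0,"wy":0,"wz":0},{"dx":0,"dy":0.04,"dz":-0.02,"wx":0,"wy":0,"wz":0},{"dx":0,"dy":0.04,"dz":-0.12,"wx":0,"wy":0,"wz":0},{"dx":0,"dy":0.08,"dz":-0.21,"wx":0,"wy":0,"wz":0.096},{"dx":-0.1,"dy":0.15,"dz":-0.23,"wx":0,"wy":0,"wz":0.096},{"dx":-0.15,"dy":0.22,"dz":-0.23,"wx":0,"wy":0,"wz":0.096},{"dx":-0.15,"dy":0.22,"dz":-0.23,"wx":0,"wy":0,"wz":0.096},{"dx":-0.15,"dy":0.22,"dz":-0.23,"wx":0,"wy":0,"wz":0.096},{"dx":-0.15,"dy":0.22,"dz":-0.23,"wx":0,"wy":0,"wz":0.096}]' 0 10; python3 look.py pics/d.png; python3 tilt.py; python3 fit.py|grep -v z; python3 -c "
from h import *
row(-.037,-.078,.035,0)"
```

```text
time: 9.97
ee_pos: [0.4316, -0.1837, 0.1832]
tcp_rot: [[0.999, 0.036, 0.0], [0.036, -0.999, 0.0], [0.0, -0.0, -1.0]]
force: [-0.3, 0.1, 0.4]
gripper_width: 0.0003
grasp_force: 0.0
top near 43 0.009076405257759448
top far 43 0.016708716406050664
top tab deg 57 13.488066491864004
side near 28 0.008714078557695251
side far 37 0.01614292085731274
side tab deg 39 9.851535264836455
top 4 [ 0.5612 -0.0827] 1.41 [2.5 1.4 0.8 0.5]
 axis [ 0.5055 -0.0541] rocker [ 0.5081 -0.1621]
side 4 [ 0.5615 -0.081 ] 2.02 [0.1 0.1 0.1 0. ]
 axis [ 0.5054 -0.053 ] rocker [ 0.5092 -0.1609]
{'dx': 0.2418, 'dy': -0.0452, 'dz': 0.1829, 'wx': -0.0003, 'wy': 0.0002, 'wz': 0.0016}
```

View pics/d.png

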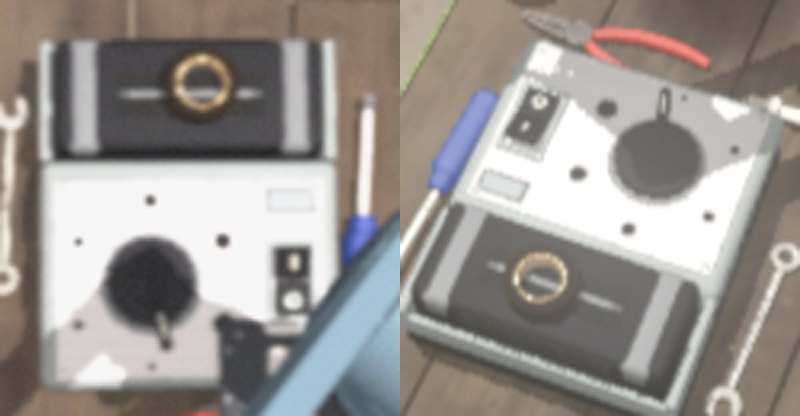

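The rocker is still off, but the tab stopped at about 12°, with its tip at (664, 95) in the side view against the dot at (684, 98). Friction is holding it where the finger left it, so I'll push on to 0.

```bash
python3 -c "
from h import *
tan(12,.036,.016)"; python3 -m creep '[{"dx":0.1,"dy":-0.1,"dz":0,"wx":0,"wy":0,"wz":-0.05},{"dx":0.11,"dy":-0.18,"dz":0,"wx":0,"wy":0,"wz":-0.1},{"dx":0.11,"dy":-0.18,"dz":0,"wx":0,"wy":0,"wz":-0.1},{"dx":0.11,"dy":-0.18,"dz":0,"wx":0,"wy":0,"wz":-0.1},{"dx":0.11,"dy":-0.18,"dz":0,"wx":0,"wy":0,"wz":-0.1}]' 0 10; python3 -c "
from h import *
tan(12,.036,.016)"
```

```text
{'dx': 0.1134, 'dy': -0.2057, 'dz': 0.2306, 'wx': -0.0004, 'wy': 0.0001, 'wz': -0.0984}
time: 10.48
ee_pos: [0.4729, -0.1085, 0.1825]
tcp_rot: [[0.969, 0.247, -0.001], [0.247, -0.969, -0.0], [-0.001, -0.0, -1.0]]
force: [0.6, 0.7, -0.0]
gripper_width: 0.0004
grasp_force: 0.0
{'dx': 0.0089, 'dy': -0.0237, 'dz': 0.2301, 'wx': -0.0001, 'wy': 0.0004, 'wz': 0.0021}
```

```bash
python3 -m creep '[{"dx":0.009,"dy":-0.015,"dz":0.08,"wx":0,"wy":0,"wz":0},{"dx":0.009,"dy":-0.015,"dz":0.15,"wx":0,"wy":0,"wz":0},{"dx":0.009,"dy":-0.015,"dz":0.2,"wx":0,"wy":0,"wz":0},{"dx":0.009,"dy":-0.015,"dz":0.23,"wx":0,"wy":0,"wz":0},{"dx":0.009,"dy":-0.015,"dz":0.23,"wx":0,"wy":0,"wz":0},{"dx":0.009,"dy":-0.015,"dz":0.23,"wx":0,"wy":0,"wz":0},{"dx":0.009,"dy":-0.015,"dz":0.23,"wx":0,"wy":0,"wz":0}]' 0 10; python3 -c "
from h import *
for s in (12,8,4,0): tan(s,.022)"
```

```text
time: 11.07
ee_pos: [0.4754, -0.1038, 0.0918]
tcp_rot: [[0.97, 0.243, 0.001], [0.243, -0.97, -0.001], [0.001, 0.001, -1.0]]
force: [-0.8, -0.3, 0.5]
gripper_width: 0.0008
grasp_force: 0.0
{'dx': -0.0003, 'dy': -0.0489, 'dz': 0.0031, 'wx': 0.0004, 'wy': -0.0004, 'wz': 0.0005}
{'dx': -0.0038, 'dy': -0.0563, 'dz': 0.0031, 'wx': 0.0004, 'wy': -0.0004, 'wz': 0.0338}
{'dx': -0.0069, 'dy': -0.064, 'dz': 0.0031, 'wx': 0.0004, 'wy': -0.0004, 'wz': 0.0671}
{'dx': -0.0094, 'dy': -0.0719, 'dz': 0.0031, 'wx': 0.0004, 'wy': -0.0005, 'wz': 0.1005}
```

```bash
python3 -m creep '[{"dx":0,"dy":-0.02,"dz":0,"wx":0,"wy":0,"wz":0},{"dx":0,"dy":-0.035,"dz":0,"wx":0,"wy":0,"wz":0},{"dx":0,"dy":-0.045,"dz":0,"wx":0,"wy":0,"wz":0},{"dx":-0.002,"dy":-0.053,"dz":0,"wx":0,"wy":0,"wz":0.018},{"dx":-0.004,"dy":-0.0565,"dz":0,"wx":0,"wy":0,"wz":0.034},{"dx":-0.0055,"dy":-0.06,"dz":0,"wx":0,"wy":0,"wz":0.05},{"dx":-0.007,"dy":-0.064,"dz":0,"wx":0,"wy":0,"wz":0.067},{"dx":-0.008,"dy":-0.068,"dz":0,"wx":0,"wy":0,"wz":0.084},{"dx":-0.0095,"dy":-0.072,"dz":0,"wx":0,"wy":0,"wz":0.1},{"dx":-0.0095,"dy":-0.072,"dz":0,"wx":0,"wy":0,"wz":0.1}]' 0 10
python3 -m creep '[{"dx":0,"dy":0.03,"dz":0,"wx":0,"wy":0,"wz":0},{"dx":0,"dy":0.06,"dz":0,"wx":0,"wy":0,"wz":0},{"dx":0,"dy":0.07,"dz":-0.1,"wx":0,"wy":0,"wz":0},{"dx":0,"dy":0.12,"dz":-0.2,"wx":0,"wy":0,"wz":0},{"dx":-0.1,"dy":0.19,"dz":-0.23,"wx":0,"wy":0,"wz":0},{"dx":-0.14,"dy":0.26,"dz":-0.23,"wx":0,"wy":0,"wz":0},{"dx":-0.14,"dy":0.26,"dz":-0.23,"wx":0,"wy":0,"wz":0},{"dx":-0.14,"dy":0.26,"dz":-0.23,"wx":0,"wy":0,"wz":0},{"dx":-0.14,"dy":0.26,"dz":-0.23,"wx":0,"wy":0,"wz":0}]' 0 10; python3 look.py pics/e.png; python3 tilt.py; python3 fit.py|grep -v z; python3 -c "
from h import *
row(-.037,-.078,.035,0)"
```

```text
time: 11.9
ee_pos: [0.4641, -0.0753, 0.0913]
tcp_rot: [[0.999, 0.037, 0.001], [0.037, -0.999, -0.0], [0.001, 0.0, -1.0]]
force: [0.8, 0.3, -0.2]
gripper_width: 0.0004
grasp_force: 0.0
time: 12.65
ee_pos: [0.412, -0.1827, 0.1829]
tcp_rot: [[0.999, 0.035, 0.0], [0.035, -0.999, 0.0], [0.0, -0.0, -1.0]]
force: [-1.1, 0.2, 0.3]
gripper_width: 0.0006
grasp_force: 0.0
top near 43 0.008573293754548642
top far 43 0.016751997510604535
top tab deg 57 1.6228341679442562
side near 27 0.008336204416036011
side far 41 0.015674391135453117
side tab deg 42 -3.643712300358137
top 4 [ 0.5617 -0.0821] 2.02 [1.  0.8 0.8 1.4]
 axis [ 0.5057 -0.0541] rocker [ 0.5095 -0.162 ]
side 4 [ 0.5609 -0.0813] 2.0 [0.9 0.7 0.6 1.1]
 axis [ 0.5049 -0.0532] rocker [ 0.5087 -0.1612]
{'dx': 0.2905, 'dy': -0.0407, 'dz': 0.1822, 'wx': -0.0004, 'wy': 0.0003, 'wz': 0.0014}
```

View pics/e.png

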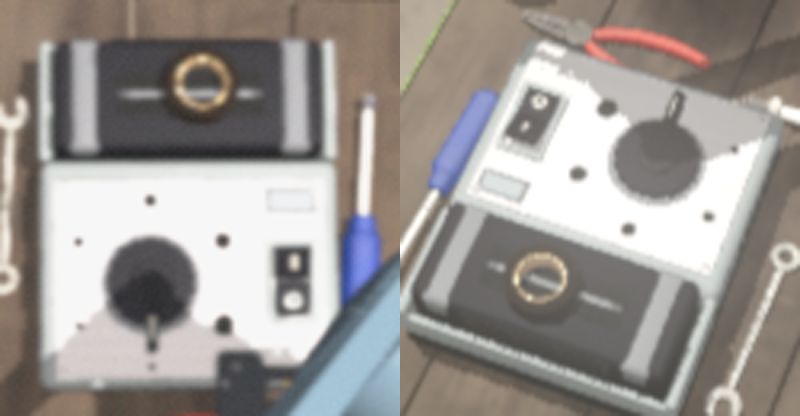

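The tab now points at the smallest dot: in the top view both lie at x≈151, and it reads about −1° ± 2°. The rocker is still off. Next I'll press the far half.

```bash
python3 -m creep '[{"dx":0.1,"dy":-0.04,"dz":0,"wx":0,"wy":0,"wz":0},{"dx":0.2,"dy":-0.04,"dz":0,"wx":0,"wy":0,"wz":0},{"dx":0.29,"dy":-0.04,"dz":0,"wx":0,"wy":0,"wz":0},{"dx":0.29,"dy":-0.04,"dz":0.06,"wx":0,"wy":0,"wz":0},{"dx":0.29,"dy":-0.04,"dz":0.12,"wx":0,"wy":0,"wz":0},{"dx":0.29,"dy":-0.04,"dz":0.18,"wx":0,"wy":0,"wz":0},{"dx":0.29,"dy":-0.04,"dz":0.18,"wx":0,"wy":0,"wz":0},{"dx":0.29,"dy":-0.04,"dz":0.18,"wx":0,"wy":0,"wz":0},{"dx":0.29,"dy":-0.04,"dz":0.18,"wx":0,"wy":0,"wz":0}]' 0 10; python3 -c "
from h import *
row(-.037,-.078,.011,0)"
```

```text
time: 13.5
ee_pos: [0.5282, -0.1612, 0.1117]
tcp_rot: [[0.999, 0.039, 0.001], [0.039, -0.999, -0.0], [0.001, 0.0, -1.0]]
force: [-0.1, -1.1, -0.7]
gripper_width: 0.0007
grasp_force: 0.0
{'dx': -0.001, 'dy': -0.0013, 'dz': 0.0655, 'wx': 0.0001, 'wy': -0.0003, 'wz': 0.0016}
```

```bash
python3 -m creep '[{"dx":0,"dy":0,"dz":0.01,"wx":0,"wy":0,"wz":0},{"dx":0,"dy":0,"dz":0.02,"wx":0,"wy":0,"wz":0},{"dx":0,"dy":0,"dz":0.03,"wx":0,"wy":0,"wz":0},{"dx":0,"dy":0,"dz":0.038,"wx":0,"wy":0,"wz":0},{"dx":0,"dy":0,"dz":0.046,"wx":0,"wy":0,"wz":0},{"dx":0,"dy":0,"dz":0.053,"wx":0,"wy":0,"wz":0},{"dx":0,"dy":0,"dz":0.059,"wx":0,"wy":0,"wz":0},{"dx":0,"dy":0,"dz":0.064,"wx":0,"wy":0,"wz":0},{"dx":0,"dy":0,"dz":0.064,"wx":0,"wy":0,"wz":0},{"dx":0,"dy":0,"dz":0.064,"wx":0,"wy":0,"wz":0}]' 0 10
python3 -m creep '[{"dx":0,"dy":0,"dz":-0.05,"wx":0,"wy":0,"wz":0},{"dx":0,"dy":0,"dz":-0.15,"wx":0,"wy":0,"wz":0},{"dx":0,"dy":0,"dz":-0.25,"wx":0,"wy":0,"wz":0},{"dx":-0.1,"dy":0.03,"dz":-0.25,"wx":0,"wy":0,"wz":0},{"dx":-0.2,"dy":0.06,"dz":-0.25,"wx":0,"wy":0,"wz":0},{"dx":-0.3,"dy":0.06,"dz":-0.25,"wx":0,"wy":0,"wz":0},{"dx":-0.3,"dy":0.06,"dz":-0.25,"wx":0,"wy":0,"wz":0},{"dx":-0.3,"dy":0.06,"dz":-0.25,"wx":0,"wy":0,"wz":0},{"dx":-0.3,"dy":0.06,"dz":-0.25,"wx":0,"wy":0,"wz":0}]' 0 10; python3 look.py pics/f.png; python3 tilt.py; python3 fit.py|grep -v z
```

```text
time: 14.33
ee_pos: [0.5267, -0.1615, 0.0847]
tcp_rot: [[0.999, 0.037, -0.002], [0.037, -0.999, 0.001], [-0.002, -0.001, -1.0]]
force: [0.2, -0.2, -1.1]
gripper_width: 0.0004
grasp_force: 0.0
time: 15.08
ee_pos: [0.4087, -0.1905, 0.1857]
tcp_rot: [[0.999, 0.036, 0.001], [0.036, -0.999, -0.001], [0.001, 0.001, -1.0]]
force: [0.4, -0.6, -0.1]
gripper_width: 0.0004
grasp_force: 0.0
top near 41 0.016535472837313506
top far 40 0.009579985804797811
top tab deg 58 1.535331366338293
side near 31 0.016155888701483892
side far 29 0.009536136486148386
side tab deg 44 -3.9001449893641764
top 4 [ 0.5612 -0.0818] 4.33 [4.1 2.4 4.7 7.2]
 axis [ 0.5041 -0.056 ] rocker [ 0.5123 -0.1637]
side 4 [ 0.5606 -0.0812] 4.08 [3.7 2.1 4.  6.2]
 axis [ 0.5036 -0.0552] rocker [ 0.5113 -0.1629]
```

View pics/f.png

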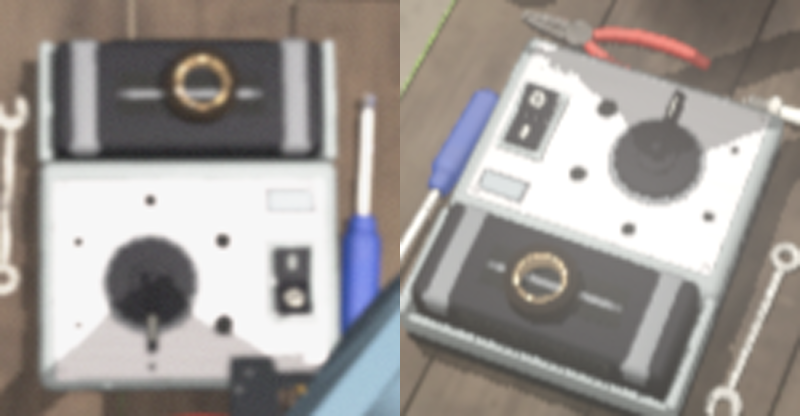

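The rocker is on (far half level), the tab lines up with the smallest dot, and the charger hasn't moved. The fit residuals on this frame come from the gripper's shadow edge. Handing in.

```bash
python3 -c "
from bench import manip
print(manip.finish_job())"
```

```text
the job is handed in; nothing more can be done
None
```

I switched the charger off, pushed the selector round to the smallest dot (within about 2° in the last camera check) and switched it back on, then handed the job in at about 15 s; the charger and the things visible around it had not moved.

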